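# Dial the parts-box lid to the blade compartment, load a pack, close it

## Robot

A 6-joint arm with a two-finger parallel gripper is mounted at the origin on a cart in front of the work surface, level with it; the furniture and walls round the work are solid. World frame = base frame: x ahead of the robot, y to its left, z up, the work surface at z = 0. Lengths are in m, angles in degrees, forces in N, time in s.
With the tool pointing down it reaches from about 0.325 to 0.9 m from the base axis. Payload 6.1 kg.
Tool frame: the origin (TCP) lies on the mounting face of the last link; the fingertips stand 173 mm ahead of it and the grasp point (between the pads) lies 155 mm ahead of it; z points along the fingers, y is the line along which they close (so a half turn about z gives the same grasp; the last joint's range is limited). The gripper opens to 85 mm and grips with 20 to 120 N. Pads are 22 mm wide; open, the fingers measure 114 mm over their backs; the gripper's body (76 mm by 85 mm) begins 54 mm behind the grasp point. The pads swing forward as they close: fully open they stand 13 mm farther back than shut.
Start: joints at [63.707, 12.628, 87.462, -0, 79.91, -7.225], TCP at [0.204, 0.591, 0.405] pointing down, gripper open.
Joint ranges: [-170.65, 170.65], [-52.31, 119.04], [5.05, 147.46], [-71.25, 251.25], [11.57, 151.72], [-153.62, 153.62]. Speed limits (degrees/s): [147.25, 147.25, 172.46, 180, 180, 180].

## Interface

Orientations are given as a 3x3 rotation matrix whose columns are the frame's x, y, z axes.
In Python, from station import state, eyes, env gives the robot as it stands. The module is installed in compiled form; this text tells all that it offers.
- The arm moves only by the shell command python3 -m jog 'ROWS' [OPENING] [FORCE]. ROWS is a JSON object of lists of equal length, an entry for each row: "linear": the shift along the tool's x, y, z scaled (see below), a list of three; "roll": the turn about the tool's z scaled (see below). A call has 1 to 12 rows; each row is the pose to reach, as a shift and turn from the pose commanded when the call began, along the tool's axes at that moment; what a row does not reach only later rows make up. The controller multiplies each number of a shift by 0.6 m and each number of a turn by 0.5 rad. A row lasts 1/8 s, in which the tool goes at most 62.5 mm and 10.7 degrees, less where a joint would pass 70% of its speed; a pose out of reach is approached as far as the arm can. A call with a number of a shift or a turn outside -1 to 1 is refused whole. A call with a gripper value outside its range is refused whole. OPENING is the opening, from 0 (shut) to 1 (fully open), set as the call begins (- or left out, the last holds). The fingers move at their own pace and stop on an object; FORCE is the grip in N (left out, the last holds). Time passes only in rows, so rows that repeat a pose let the fingers close. It gives the time, the measured TCP pose, the force, the opening and the grip force at its end, in the units of the state.
- state(): the state, without advancing time (a new reading comes with each control period).
- eyes.read_camera(name): name is "scene" or "top" or "wrist"; returns a dict with "img" (420x560x3 uint8, red, green, blue), "fx", "fy", "cx", "cy" (pixels), "D" ([k1, k2, p1, p2, k3] as OpenCV has them; the pictures are not rectified), "rvec" (rotation vector, rad) and "tvec" (3), from world to camera coordinates, as OpenCV has them. Camera axes: x right, y down, z forward; pixel columns grow to the right and rows downward; lengths in m; the calibration is good to about 2 mm. A picture is of the moment at which its call begins. There is no depth.
- env.finish_job(): hands the job in; it is judged then, once.
The state is a dict: "time": time; "qpos": joint angles; "qd": joint speeds; "effort": joint torques, N m; "tool_pos": TCP position; "eef_rot": TCP orientation; "force": force on the tool from outside, world axes, zero at the start; "torque": the same for the moment, N m; "grip_width": opening from 0.0 (shut) to 1.0 (fully open); "grip_force": force on a finger pad.
Only numpy, scipy, OpenCV 4.12 (cv2) and the standard library are available. Lean on these libraries where they do the work, as an engineer would, in place of code of your own. Each camera call takes 0.05 s, during which the arm holds its last target. There are 200 camera calls.

## Task

Turn the clear lid of the round parts box by its upright fin until the lid's opening is centred over the compartment that already holds a blade pack, and drop the loose blade pack in there. Then turn the lid back until the opening lies centred over the box's solid wedge, so that the box is closed, and leave the calculator, tape roll and marker where they are.

Things in the scene. Friction and masses are not known exactly. Their poses are not given: they have to be found in the camera images.
- round_box: White round parts box, 156 mm across, 46 mm high without lid, fixed on a wooden board (top at z = 0.080). Origin: centre of its underside, z up. Six 60-degree compartments, 24 to 75 mm from its axis, are centred 0, 60, ... 300 degrees counterclockwise from its x axis. The one at 0 is a solid grey wedge, filled to the lid; the others are open, floor 5 mm above the origin, dividers 2.5 mm thick.
- lid (a joint): Angle (rad) of the clear lid: from the box's x axis to the middle of the lid's opening, counterclockwise from above. 0 = opening over the solid wedge (closed, end stop), pi/3 more per compartment, end stop 5.2. Light steady friction (1.6 N at the fin), no detents, stays where left. Starts ajar at 0.15 to 1.0. Lid top 51 mm above the board; a 48 mm wide hub cap stands 4 mm higher.
- lid_opening (a point): Middle of the lid's opening, level with the lid's top, 50 mm from the axis. The opening is a wedge 54 degrees wide, 24 to 75 mm from the axis (45 mm across at this point), with a grey border.
- lid_fin (a point): Top centre of the upright grey fin on the lid, 50 mm from the axis, on the side opposite to the opening. The fin is a plate 36 mm long along the radius, 8 mm thick, standing 26 mm above the lid's top.
- loose_pack: The loose blade pack: black plastic box with a grey slide on top, 34 x 18 x 12 mm (its x, y, z), 20 to 40 g, lying flat on the board to the left of the round box. Origin: centre of its underside.
- stored_pack: An identical blade pack (34 x 18 x 12 mm) fixed on the floor of the compartment that is meant, 50 mm from the box's axis: the one at 120, 180 or 240 degrees. The other two of these hold a black round case (28 mm across) and a black roller ring (31 mm across). Origin: centre of its underside.
- calculator: Desk calculator, 100 x 68 x 19 mm, at the back left of the board, to be left alone. Origin: centre of its underside.
- tape_roll: Roll of brown tape lying flat, 74 mm across and 25 mm high, at the front of the board, to be left alone. Origin: centre of its underside.
- marker: Marker pen lying down, 20 x 130 x 18 mm, at the front left of the board, to be left alone. Origin: centre of its underside.

How it is judged:
By the outcome, as a careful person would: the job done as asked, in the order asked, and still so for the second after the job is handed in, with the robot touching nothing.
It also fails if it takes over 64 s, if anything falls off the work surface, if the arm or the gripper's body presses on something with over 40 N, if the wrist force passes 120 N, or if a joint passes its speed limit or range.

## Working session

There is one attempt and no reset: what is moved stays moved. The work goes in short steps, Python scripts to look and compute and a shell command to move; the robot and the scene stay as the last step left them, time stands still between calls to the robot, and variables do not carry over. Pictures are saved under pics/ and viewed, at most 11 in all, crops included, and the job is handed in when it is done.

```bash
mkdir -p pics
cat > h.py <<'E'
import numpy as np, cv2
from station import state, eyes, env
def cam(n):
    c=eyes.read_camera(n); c['K']=np.array([[c['fx'],0,c['cx']],[0,c['fy'],c['cy']],[0,0,1.]])
    c['R']=cv2.Rodrigues(np.array(c['rvec'],float))[0]; c['t']=np.array(c['tvec'],float).ravel(); return c
def ray(c,px,z):
    p=cv2.undistortPoints(np.array(px,float).reshape(-1,1,2),c['K'],np.array(c['D'],float)).reshape(-1,2)
    d=np.c_[p,np.ones(len(p))]@c['R']; o=-c['R'].T@c['t']
    return o+d*((z-o[2])/d[:,2])[:,None]
def proj(c,P):
    return cv2.projectPoints(np.array(P,float).reshape(-1,1,3),np.array(c['rvec'],float),c['t'],c['K'],np.array(c['D'],float))[0].reshape(-1,2)
def save(c,n): cv2.imwrite('pics/'+n,c['img'][:,:,::-1])
E
python3 - <<'E'
from h import *
s=state();print(s['time'],s['tool_pos'],np.round(s['eef_rot'],3),s['grip_width'])
a=cam('top');b=cam('scene');save(a,'top.png');save(b,'scene.png')
for c in(a,b):print(-c['R'].T@c['t'],c['fx'])
E
```

```text
0.0 [0.20405532 0.59045327 0.40358737] [[-0.945  0.327 -0.001]
 [ 0.327  0.945 -0.002]
 [ 0.    -0.002 -1.   ]] 0.9980346163010982
[0.33020712 0.13829852 0.99751806] 437.84805853297144
[ 0.14999351 -0.4425007   0.65713054] 408.3145588850222
```

View pics/top.png

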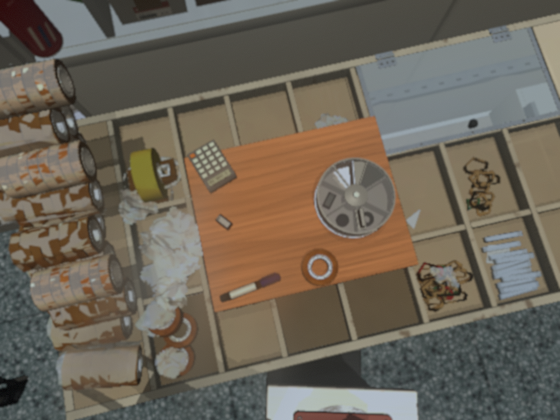

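View pics/scene.png

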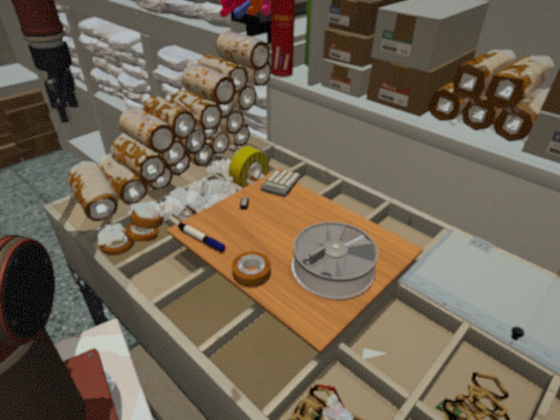

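The top view shows the box at about (355,198), the loose pack at (224,222), the marker at (250,288), the tape at (320,266) and the calculator at (212,165). I'll zoom in on the box and the pack.

Run:
```python
from h import *
a=cam('top');im=a['img'][:,:,::-1]
u=cv2.resize(im[145:250,305:405],None,fx=5.6,fy=5.6,interpolation=cv2.INTER_CUBIC)
v=cv2.resize(im[205:240,205:245],None,fx=5.6,fy=5.6,interpolation=cv2.INTER_CUBIC)
o=np.zeros((588,800,3),np.uint8);o[:u.shape[0],:560]=u[:588,:560];o[:v.shape[0],570:570+v.shape[1]]=v
cv2.imwrite('pics/z.png',o)
print(ray(a,[[355,198]],.131),ray(a,[[224,222]],.092))
```

```text
[[ 0.53498646 -0.01050871  0.131     ]] [[0.48427419 0.25753301 0.092     ]]
```

View pics/z.png

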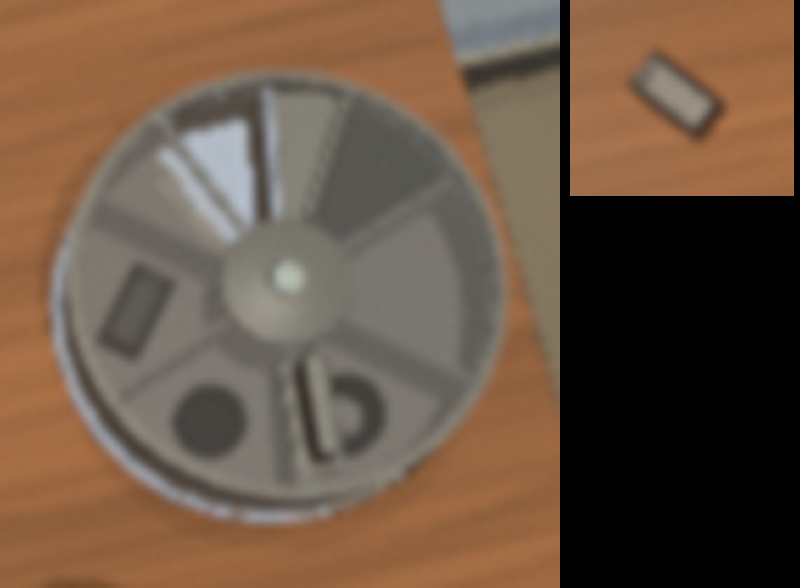

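The zoom shows the hub at (287,280), the dark solid wedge at (385,150), and the stored pack at (137,310), which is the compartment about 120° counterclockwise from the wedge. The fin is at (322,410) and the opening at (235,160). Next I'll work out rough poses.

Run:
```python
from h import *
a=cam('top');Z=lambda u,v,z:ray(a,[[305+u/5.6,145+v/5.6]],z)[0,:2]
# lid rim circle (dark ring edge) fit from hub & rim extremes
c=np.mean([Z(68,285,.131),Z(503,285,.131),Z(286,72,.131),Z(286,498,.131)],0);h=Z(287,281,.135);print('c',c,'hub',h)
ang=lambda p,q:np.degrees(np.arctan2(*(q-p)[::-1]))
for n,u,v,z in[('w1',345,95,.126),('w2',453,182,.126),('stored',137,310,.097),('case',210,420,.09),('ring',352,413,.09),('fintop',327,412,.157),('open',205,165,.131)]:
    q=Z(u,v,z);print(n,q,ang(c,q),np.linalg.norm(q-c))
im=a['img'][205:240,205:245].astype(int)
hsv=cv2.cvtColor(a['img'],cv2.COLOR_RGB2HSV)[205:240,205:245]
m=(hsv[...,1]<100).astype(np.uint8)
k=max(cv2.findContours(m,0,1)[0],key=cv2.contourArea);r=cv2.minAreaRect(k);b=cv2.boxPoints(r)+[205,205]
P=ray(a,b,.089)[:,:2];print('pack',r,P.mean(0));e=[P[1]-P[0],P[2]-P[1]]
for d in e:print(np.linalg.norm(d),np.degrees(np.arctan2(d[1],d[0]))%180)
```

```text
c [ 0.54012953 -0.01252607] hub [ 0.5399673  -0.01236554]
w1 [ 0.613533   -0.03566015] -17.49293960331624 0.07696268578068846
w2 [ 0.58130953 -0.07485104] -56.54605106136603 0.07470069674930949
stored [0.53632927 0.03730165] 94.36138891579559 0.04997242312178345
case [0.4964194  0.00887518] 153.91281380769914 0.04866815686216868
ring [ 0.50070772 -0.04427447] -141.15372256556478 0.05061659792731204
fintop [ 0.48820987 -0.02213978] -169.50962889462065 0.05280221940142057
open [0.58370271 0.0166593 ] 33.81422685403443 0.05244432904026733
pack ((18.100000381469727, 16.200000762939453), (15.200000762939453, 7.400000095367432), 36.869895935058594) [0.48646427 0.25993813]
0.015580191726535918 146.38985261743346
0.03263177798855063 54.912397785124355
```

```bash
cat >> h.py <<'E'
def go(xyz,yaw,s=None):
    "numbers for a jog to TCP xyz with tool-y at world angle yaw"
    s=s or state();R=np.array(s['eef_rot']);d=np.array(xyz)-s['tool_pos']
    y0=np.degrees(np.arctan2(R[1,1],R[0,1]));dr=(y0-yaw+180)%360-180
    print('pos',np.round(s['tool_pos'],4),'yaw',round(y0,2),'F',np.round(s['force'],1),'t',s['time'],'q6',round(s['qpos'][5],1))
    print('linear',np.round(R.T@d/.6,4),'roll',round(dr/28.648,3),'total deg',round(dr,1))
E
python3 -c "
from h import *
go([.491,-.0215,.42],-79.5)"
```

```text
pos [0.2041 0.5906 0.404 ] yaw 70.93 F [ 0.4 -0.1 -0.4] t 0.2 q6 -7.2
linear [-0.7852 -0.8079 -0.0258] roll 5.251 total deg 150.4
```

```bash
python3 -m jog '{"linear":[[-0.785,-0.808,-0.025],[-0.785,-0.808,-0.025],[-0.785,-0.808,-0.025],[-0.785,-0.808,-0.025],[-0.785,-0.808,-0.025],[-0.785,-0.808,-0.025],[-0.785,-0.808,-0.025],[-0.785,-0.808,-0.025],[-0.785,-0.808,-0.025],[-0.785,-0.808,-0.025],[-0.785,-0.808,-0.025],[-0.785,-0.808,-0.025]],"roll":[1,1,1,1,1,1,1,1,1,1,1,1]}' 1
for i in 1 2 3 4; do python3 -m jog '{"linear":[[0,0,0],[0,0,0],[0,0,0]],"roll":[1,1,1]}'; done
python3 - <<'E'
from h import *
go([.491,-.0215,.42],-79.5)
E
```

```text
time: 1.7
tool_pos: [0.4918, -0.0244, 0.4195]
eef_rot: [[-0.669, 0.743, -0.0], [0.743, 0.669, -0.001], [-0.0, -0.001, -1.0]]
force: [-0.4, 0.7, -1.1]
grip_width: 1.003
grip_force: 0.0
time: 2.08
tool_pos: [0.4905, -0.0204, 0.4195]
eef_rot: [[-0.232, 0.973, -0.001], [0.973, 0.232, 0.0], [0.001, -0.0, -1.0]]
force: [-0.7, 1.3, -0.2]
grip_width: 1.002
grip_force: 0.0
time: 2.45
tool_pos: [0.4905, -0.0202, 0.4195]
eef_rot: [[0.263, 0.965, -0.001], [0.965, -0.263, 0.0], [0.0, -0.001, -1.0]]
force: [0.3, 0.5, 0.5]
grip_width: 0.999
grip_force: 0.0
time: 2.82
tool_pos: [0.4905, -0.0203, 0.4195]
eef_rot: [[0.693, 0.721, -0.001], [0.721, -0.693, 0.0], [-0.0, -0.001, -1.0]]
force: [-0.0, -1.4, 0.0]
grip_width: 1.0
grip_force: 0.0
time: 3.2
tool_pos: [0.4905, -0.0203, 0.4195]
eef_rot: [[0.954, 0.3, -0.0], [0.3, -0.954, 0.0], [-0.0, -0.001, -1.0]]
force: [0.2, -0.1, 0.2]
grip_width: 0.999
grip_force: 0.0
pos [ 0.4905 -0.0203  0.4195] yaw -72.52 F [ 0.2 -0.1  0.2] t 3.2 q6 60.9
linear [ 0.0001  0.0022 -0.0008] roll 0.244 total deg 7.0
```

```bash
python3 -m jog '{"linear":[[0,0.002,0],[0,0.002,0]],"roll":[0.24,0.24]}' >/dev/null
python3 - <<'E'
from h import *
go([.491,-.0215,.42],-79.5)
w=cam('wrist');save(w,'w1.png');print(-w['R'].T@w['t'])
c=np.array([.540,-.0125])
print(proj(w,[[*c,.135],[.491,-.0215,.157],[.4864,.260,.092]]))
E
```

```text
pos [ 0.491  -0.0216  0.4196] yaw -79.06 F [-0.1  0.3  0.4] t 3.45 q6 67.3
linear [ 0.0001 -0.0001 -0.0007] roll 0.015 total deg 0.4
[ 0.55953631 -0.00913515  0.38816333]
[[275.88952132 133.94353286]
 [275.22207046 213.62897318]
 [-48.31659765 136.90347647]]
```

View pics/w1.png

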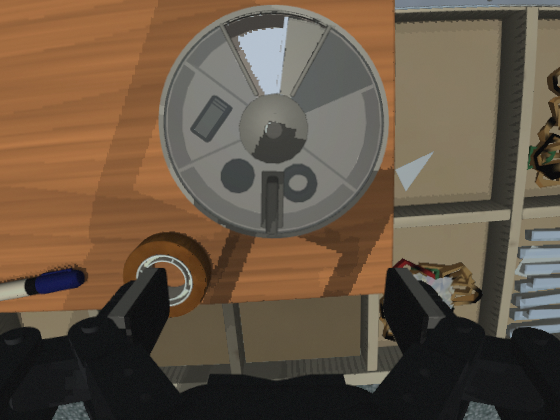

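The wrist view has the box centred at about (274,125) and the hub at (274,128). The fin is at (272,200), the opening at (265,50), the stored pack at (211,117), and the solid wedge at the upper right. I'll zoom for precise pixels.

Run:
```python
import cv2
im=cv2.imread('pics/w1.png');cv2.imwrite('pics/w1z.png',cv2.resize(im[2:242,154:394],None,fx=2.5,fy=2.5,interpolation=cv2.INTER_CUBIC))
```

```text
(no output)
```

View pics/w1z.png

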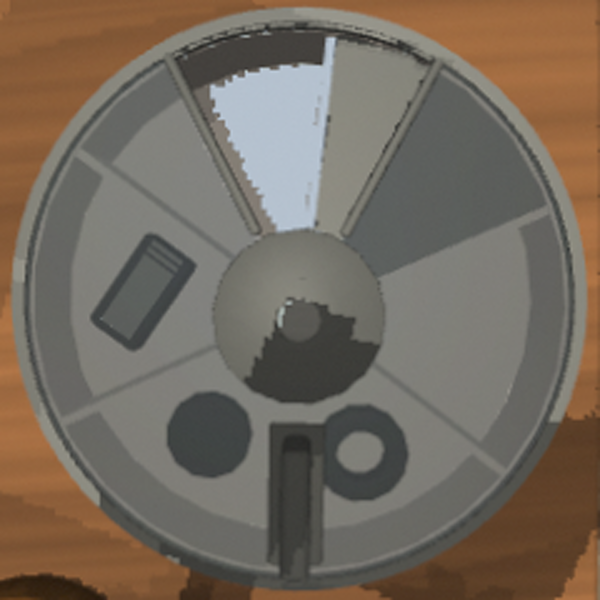

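Run:
```python
from h import *
w=cam('wrist')
Z=lambda u,v,z:ray(w,[[154+(u+.5)/2.5-.5,2+(v+.5)/2.5-.5]],z)[0,:2]
h=(Z(213,316,.135)+Z(385,316,.135)+Z(299,229,.135)+Z(299,403,.135))/4
rim=np.array([Z(27,298,.131),Z(573,298,.131),Z(300,20,.131),Z(300,577,.131)]);print('hub',h,'rimc',rim[:2].mean(0),rim[2:].mean(0),np.linalg.norm(rim[0]-rim[1]),np.linalg.norm(rim[2]-rim[3]),'hubd',np.linalg.norm(Z(213,316,.135)-Z(385,316,.135)))
A=lambda p,q:round(np.degrees(np.arctan2(*(q-p)[::-1])),2)
for n,a,b in[('d30 ',(312,225),(330,40)),('d90',(235,258),(78,152)),('d150',(215,345),(65,422)),('d270',(370,370),(505,472)),('d-30',(380,275),(547,210))]:
    print(n,A(Z(*a,.126),Z(*b,.126)),A(h,Z(*b,.126)))
L=[A(Z(256,233,.131),Z(168,58,.131)),A(Z(345,233,.131),Z(438,60,.131))];print('open',L,np.mean(L))
p,q=Z(296,437,.157),Z(293,577,.157);print('fin',p,q,(p+q)/2,A(q,p),A((p+q)/2,h),np.linalg.norm(p-q))
s=Z(144,292,.097);print('stored',s,A(h,s),np.linalg.norm(s-h),A(Z(115,335,.097),Z(172,250,.097)))
```

```text
hub [ 0.54334757 -0.01015002] rimc [ 0.54854863 -0.00934141] [ 0.54320012 -0.01041556] 0.15031482753288808 0.15151331968704015 hubd 0.04653869655951218
d30  5.33 4.43
d90 66.98 64.7
d150 127.32 124.96
d270 -115.49 -115.86
d-30 -57.71 -56.15
open [np.float64(37.67), np.float64(-17.47)] 10.100000000000001
fin [ 0.51497171 -0.01499524] [ 0.47762259 -0.02129583] [ 0.49629715 -0.01814554] 9.58 9.64 0.03787682843827188
stored [0.53939479 0.03831761] 94.66 0.048628541739403036 -25.25
```

Run:
```python
from h import *
go([.495,-.0187,.310],-80.1)
```

```text
pos [ 0.4911 -0.0218  0.4196] yaw -79.0 F [-0.5  0.1 -0.3] t 3.55 q6 67.2
linear [ 0.0074 -0.0038  0.1827] roll 0.039 total deg 1.1
```

```bash
python3 -m jog '{"linear":[[0.0075,-0.004,0.09],[0.0075,-0.004,0.15],[0.0075,-0.004,0.182],[0.0075,-0.004,0.182]],"roll":[0.04,0.04,0.04,0.04]}' 0.6 | tail -4
python3 -m jog '{"linear":[[0,0,0],[0,0,0],[0,0,0],[0,0,0],[0,0,0],[0,0,0]],"roll":[0,0,0,0,0,0]}' 0 25
python3 -c "
from h import *
go([.495,-.0187,.310],-80.1)"
```

```text
eef_rot: [[0.985, 0.17, -0.004], [0.17, -0.985, 0.001], [-0.004, -0.002, -1.0]]
force: [0.1, -0.1, 0.4]
grip_width: 0.599
grip_force: 0.0
time: 4.8
tool_pos: [0.4957, -0.0188, 0.3119]
eef_rot: [[0.986, 0.169, 0.002], [0.169, -0.986, 0.001], [0.002, -0.001, -1.0]]
force: [-2.2, 3.6, 5.6]
grip_width: 0.087
grip_force: 24.3
pos [ 0.4957 -0.0188  0.3119] yaw -80.28 F [-2.2  3.6  5.6] t 4.8 q6 68.9
linear [-0.0011 -0.0003  0.0032] roll -0.006 total deg -0.2
```

```bash
python3 -m jog '{"linear":[[0.0003,0.0067,-0.003],[0.0011,0.0134,-0.003],[0.0025,0.0199,-0.003],[0.0044,0.0264,-0.003],[0.0068,0.0326,-0.003],[0.0097,0.0387,-0.003],[0.0097,0.0387,-0.003]],"roll":[-0.165,-0.329,-0.493,-0.658,-0.822,-0.987,-0.987]}'
python3 -c "
from h import *
go([.5435+.049*np.cos(np.radians(218.2)),-.0102+.049*np.sin(np.radians(218.2)),.3135],-51.8)"
```

```text
time: 5.68
tool_pos: [0.5053, -0.0401, 0.312]
eef_rot: [[0.788, 0.616, 0.002], [0.616, -0.788, 0.003], [0.003, -0.002, -1.0]]
force: [4.6, 8.3, -5.2]
grip_width: 0.086
grip_force: 26.4
pos [ 0.5053 -0.0401  0.312 ] yaw -51.98 F [ 4.6  8.3 -5.2] t 5.675 q6 38.4
linear [-0.0009  0.0002 -0.0025] roll -0.006 total deg -0.2
```

```bash
for i in 1 2; do python3 -m jog '{"linear":[[0.0003,0.0067,0],[0.0011,0.0134,0],[0.0025,0.0199,0],[0.0044,0.0264,0],[0.0068,0.0326,0],[0.0097,0.0387,0],[0.0097,0.0387,0]],"roll":[-0.165,-0.329,-0.493,-0.658,-0.822,-0.987,-0.987]}'; done
python3 - <<'E'
from h import *
go([.5435+.049*np.cos(np.radians(274.5)),-.0102+.049*np.sin(np.radians(274.5)),.3135],4.5)
a=cam('top');save(a,'t2.png')
w=cam('wrist');save(w,'w2.png')
E
```

```text
time: 6.55
tool_pos: [0.524, -0.0542, 0.312]
eef_rot: [[0.402, 0.916, 0.0], [0.916, -0.402, 0.004], [0.004, -0.001, -1.0]]
force: [2.2, 9.8, -2.3]
grip_width: 0.087
grip_force: 25.9
time: 7.42
tool_pos: [0.5472, -0.058, 0.3119]
eef_rot: [[-0.08, 0.997, -0.002], [0.997, 0.08, 0.005], [0.005, -0.001, -1.0]]
force: [-0.7, 10.7, 0.4]
grip_width: 0.088
grip_force: 25.9
pos [ 0.5472 -0.058   0.3119] yaw 4.6 F [-0.7 10.7  0.4] t 7.425 q6 -19.0
linear [-0.0017  0.0002 -0.0026] roll 0.003 total deg 0.1
```

View pics/w2.png

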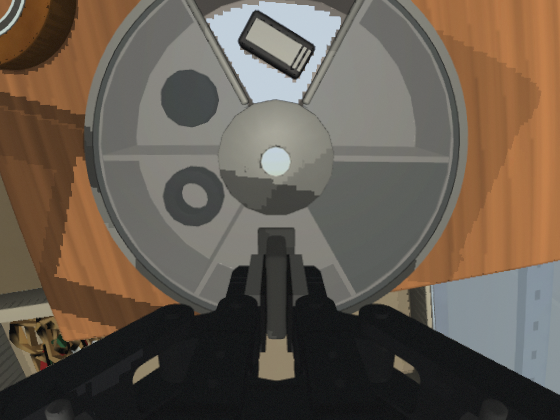

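The wrist view shows the stored pack framed in the opening, whose borders run (190,5)-(249,102) and (362,5)-(303,102). The dividers are at (105,158) and (450,158), level and symmetric.

Run:
```python
from h import *
w=cam('wrist')
Z=lambda u,v,z:ray(w,[[u,v]],z)[0,:2]
A=lambda p,q:round(np.degrees(np.arctan2(*(q-p)[::-1])),2)
h=(Z(218,157,.135)+Z(334,157,.135)+Z(275,100,.135)+Z(275,215,.135))/4;print('hub',h)
print('box yaw from 30/210 dividers',A(Z(105,158,.126),Z(450,158,.126))-30, A(Z(200,293,.126),Z(240,207,.126)), A(Z(348,270,.126),Z(312,210,.126)))
L=[A(Z(249,102,.131),Z(190,5,.131)),A(Z(303,102,.131),Z(362,5,.131))];print('open',L,np.mean(L))
print('stored',A(h,Z(277,45,.097)),Z(277,45,.097))
```

```text
hub [ 0.54266773 -0.00911111]
box yaw from 30/210 dividers -25.490000000000002 68.95 125.72
open [np.float64(125.64), np.float64(63.35)] 94.495
stored 93.79 [0.53948212 0.03896822]
```

The lid is centred (94.5° world, and the box yaw of −25.5° + 120° gives 94.5°). I'll release, rise and move above the loose pack.

```bash
python3 -m jog '{"linear":[[0,0,0],[0,0,0],[0,0,0],[0,0,-0.05],[0,0,-0.1],[0,0,-0.14],[0,0,-0.14]],"roll":[0,0,0,0,0,0,0]}' 0.5 | head -2
python3 -c "
from h import *
go([.489,.262,.36],-35.1)"
```

```text
time: 8.45
tool_pos: [0.5481, -0.0604, 0.3987]
pos [ 0.5481 -0.0604  0.3987] yaw 4.48 F [-0.2 -0.8 -0.3] t 8.45 q6 -19.0
linear [ 0.5435 -0.0565  0.0633] roll 1.382 total deg 39.6
```

```bash
python3 -m jog '{"linear":[[0.543,-0.056,0.02],[0.543,-0.056,0.02],[0.543,-0.056,0.02],[0.543,-0.056,0.06],[0.543,-0.056,0.06],[0.543,-0.056,0.06],[0.543,-0.056,0.06]],"roll":[1,1,1,1,1,1,1]}' >/dev/null
python3 -m jog '{"linear":[[0,0,0],[0,0,0],[0,0,0]],"roll":[0.382,0.382,0.382]}' | head -2
python3 - <<'E'
from h import *
go([.489,.262,.36],-35.1)
w=cam('wrist');save(w,'w3.png');t=cam('top');save(t,'t3.png')
print(proj(w,[[.489,.262,.092]]))
E
```

```text
time: 9.7
tool_pos: [0.4886, 0.2613, 0.36]
pos [0.4886 0.2613 0.36  ] yaw -34.97 F [0.5 0.2 0.3] t 9.7 q6 55.0
linear [ 0.0014 -0.0002  0.0001] roll 0.004 total deg 0.1
[[275.60738123 209.67465783]]
```

View pics/w3.png

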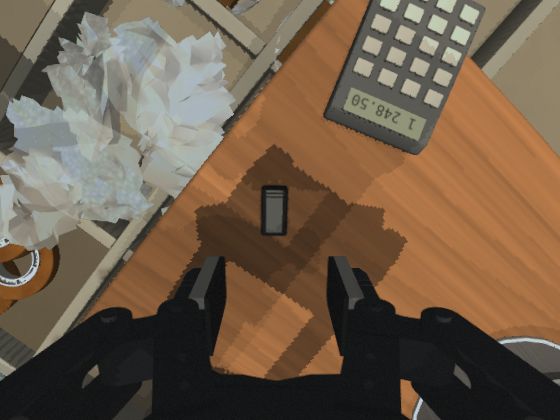

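The pack is at (274.5,210), within a pixel of the predicted point and aligned with the fingers. I'll descend and grip.

```bash
python3 -m jog '{"linear":[[0.0014,-0.001,0.08],[0.0014,-0.001,0.15],[0.0014,-0.001,0.174],[0.0014,-0.001,0.174],[0.0014,-0.001,0.174]],"roll":[0,0,0,0,0]}' 0.5 | tail -5
python3 -m jog '{"linear":[[0,0,0],[0,0,0],[0,0,0],[0,0,0],[0,0,0]],"roll":[0,0,0,0,0]}' 0 30
python3 -m jog '{"linear":[[0,0,-0.04],[0,0,-0.1],[0,0,-0.17],[0,0,-0.17],[0,0,-0.17]],"roll":[0,0,0,0,0]}'
python3 - <<'E'
from h import *
r=np.radians(94.5)
go([.543+.052*np.cos(r),-.0098+.052*np.sin(r),.36],4.5)
E
```

```text
tool_pos: [0.4893, 0.2635, 0.2579]
eef_rot: [[0.575, 0.818, 0.003], [0.818, -0.575, 0.001], [0.003, 0.002, -1.0]]
force: [0.0, -0.7, 0.0]
grip_width: 0.501
grip_force: 0.0
time: 11.05
tool_pos: [0.4891, 0.2635, 0.2577]
eef_rot: [[0.575, 0.818, 0.003], [0.818, -0.575, 0.001], [0.002, 0.002, -1.0]]
force: [-0.3, -0.4, 5.7]
grip_width: 0.203
grip_force: 30.0
time: 11.68
tool_pos: [0.4881, 0.2631, 0.3576]
eef_rot: [[0.575, 0.818, -0.0], [0.818, -0.575, -0.0], [-0.0, -0.0, -1.0]]
force: [0.2, 0.3, -0.5]
grip_width: 0.197
grip_force: 29.4
pos [0.4881 0.2631 0.3576] yaw -35.09 F [ 0.2  0.3 -0.5] t 11.675 q6 55.3
linear [-0.2528  0.2811 -0.004 ] roll -1.382 total deg -39.6
```

```bash
python3 -m jog '{"linear":[[-0.06,0.07,0],[-0.13,0.14,0],[-0.19,0.21,0],[-0.23,0.26,0],[-0.253,0.281,0],[-0.253,0.281,0],[-0.253,0.281,0]],"roll":[-0.3,-0.6,-0.8,-1,-1,-1,-1]}' >/dev/null
python3 -m jog '{"linear":[[0,0,0],[0,0,0],[0,0,0]],"roll":[-0.382,-0.382,-0.382]}'
python3 - <<'E'
from h import *
r=np.radians(94.5)
go([.543+.052*np.cos(r),-.0098+.052*np.sin(r),.314],4.5)
w=cam('wrist');save(w,'w4.png')
E
```

```text
time: 12.92
tool_pos: [0.5389, 0.043, 0.3579]
eef_rot: [[-0.076, 0.997, -0.0], [0.997, 0.076, 0.0], [0.0, -0.0, -1.0]]
force: [0.7, -0.3, -0.5]
grip_width: 0.195
grip_force: 29.4
pos [0.5389 0.043  0.3579] yaw 4.37 F [ 0.7 -0.3 -0.5] t 12.925 q6 -8.2
linear [-0.0016 -0.      0.0731] roll -0.005 total deg -0.1
```

View pics/w4.png

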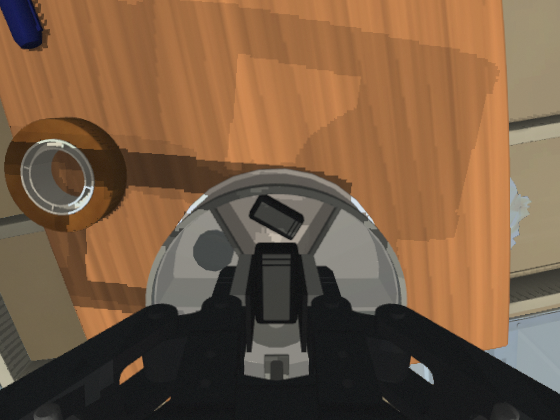

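The pack is held at (276,283), in line with the opening, and the stored pack is visible at (275,215). I'll lower and release.

```bash
python3 -m jog '{"linear":[[-0.002,0,0.04],[-0.002,0,0.075],[-0.002,0,0.082],[-0.002,0,0.082]],"roll":[0,0,0,0]}' | head -4
python3 -m jog '{"linear":[[0,0,0],[0,0,0],[0,0,0],[0,0,0],[0,0,-0.04],[0,0,-0.12],[0,0,-0.15],[0,0,-0.15]],"roll":[0,0,0,0,0,0,0,0]}' 0.45
python3 - <<'E'
from h import *
r=np.radians(274.5)
go([.543+.049*np.cos(r),-.0098+.049*np.sin(r),.40],4.5)
E
```

```text
time: 13.48
tool_pos: [0.5392, 0.041, 0.3089]
eef_rot: [[-0.078, 0.997, -0.0], [0.997, 0.078, 0.0], [0.0, -0.0, -1.0]]
force: [0.0, -0.3, 0.1]
time: 14.48
tool_pos: [0.5395, 0.0409, 0.4001]
eef_rot: [[-0.078, 0.997, 0.003], [0.997, 0.078, -0.0], [-0.0, 0.003, -1.0]]
force: [1.0, 0.9, -0.7]
grip_width: 0.446
grip_force: 0.0
pos [0.5395 0.0409 0.4001] yaw 4.5 F [ 1.   0.9 -0.7] t 14.475 q6 -8.5
linear [-0.1663 -0.0008  0.0002] roll -0.0 total deg -0.0
```

Move back over the fin and check the compartment from there.

```bash
python3 -m jog '{"linear":[[-0.08,-0.0005,0],[-0.15,-0.001,0],[-0.166,-0.001,0],[-0.166,-0.001,0]],"roll":[0,0,0,0]}' | head -2
python3 - <<'E'
from h import *
r=np.radians(274.5)
go([.543+.049*np.cos(r),-.0098+.049*np.sin(r),.3135],4.5)
w=cam('wrist');save(w,'w5.png')
E
```

```text
time: 14.98
tool_pos: [0.546, -0.0587, 0.3969]
pos [ 0.546  -0.0587  0.3969] yaw 4.41 F [ 0.6 -0.1  0.2] t 14.975 q6 -18.8
linear [-0.0002  0.0019  0.139 ] roll -0.003 total deg -0.1
```

View pics/w5.png

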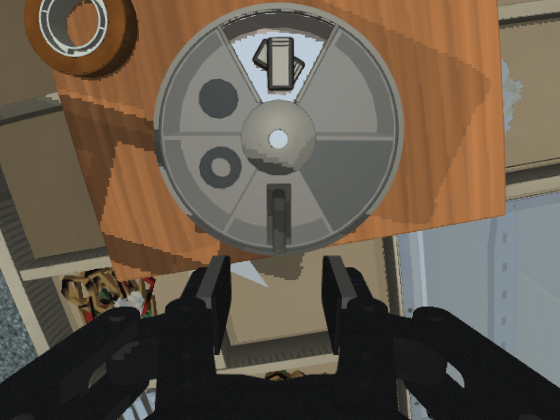

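The loose pack lies flat on the stored one at (281,62), inside the compartment, and the lid hasn't moved. I'll grip the fin and turn it back.

```bash
python3 -m jog '{"linear":[[0,0.002,0.07],[0,0.002,0.12],[0,0.002,0.136],[0,0.002,0.136]],"roll":[0,0,0,0]}' | head -4
python3 -m jog '{"linear":[[0,0,0],[0,0,0],[0,0,0],[0,0,0],[0,0,0],[0,0,0]],"roll":[0,0,0,0,0,0]}' 0 25
for i in 1 2; do python3 -m jog '{"linear":[[0.0003,-0.0068,0],[0.0011,-0.0136,0],[0.0026,-0.0203,0],[0.0045,-0.0269,0],[0.0071,-0.0332,0],[0.0071,-0.0332,0]],"roll":[0.168,0.335,0.503,0.67,0.838,0.838]}'; done
```

```text
time: 15.52
tool_pos: [0.5474, -0.0576, 0.3168]
eef_rot: [[-0.079, 0.997, -0.001], [0.997, 0.079, 0.0], [0.001, -0.001, -1.0]]
force: [0.2, -0.4, 0.7]
time: 16.27
tool_pos: [0.5476, -0.0585, 0.3187]
eef_rot: [[-0.079, 0.997, 0.001], [0.997, 0.079, -0.001], [-0.001, 0.001, -1.0]]
force: [-3.7, -1.1, 5.9]
grip_width: 0.084
grip_force: 24.7
time: 17.02
tool_pos: [0.527, -0.056, 0.3188]
eef_rot: [[0.335, 0.942, -0.0], [0.942, -0.335, -0.001], [-0.001, 0.0, -1.0]]
force: [-6.3, -2.2, 7.5]
grip_width: 0.085
grip_force: 24.4
time: 17.77
tool_pos: [0.5095, -0.0454, 0.3187]
eef_rot: [[0.689, 0.725, -0.001], [0.725, -0.689, -0.001], [-0.002, 0.0, -1.0]]
force: [-8.3, -1.0, 8.4]
grip_width: 0.083
grip_force: 24.4
```

```bash
for i in 1 2 3; do python3 -m jog '{"linear":[[0.0003,-0.0068,0],[0.0011,-0.0136,0],[0.0026,-0.0203,0],[0.0045,-0.0269,0],[0.0071,-0.0332,0],[0.0071,-0.0332,0]],"roll":[0.168,0.335,0.503,0.67,0.838,0.838]}' | sed -n '1,2p;4,5p'; done
python3 - <<'E'
from h import *
go([.543,-.01,.3],-115.5)
w=cam('wrist');save(w,'w6.png')
E
```

```text
time: 18.52
tool_pos: [0.4978, -0.0285, 0.3187]
force: [-10.6, -1.5, 10.9]
grip_width: 0.084
time: 19.27
tool_pos: [0.494, -0.0081, 0.3187]
force: [-10.3, 0.5, 12.6]
grip_width: 0.088
time: 20.02
tool_pos: [0.4989, 0.0119, 0.3187]
force: [-10.8, 1.4, 13.1]
grip_width: 0.085
pos [0.4989 0.0119 0.3187] yaw -115.59 F [-10.8   1.4  13.1] t 20.025 q6 107.9
linear [0.0821 0.0011 0.031 ] roll -0.003 total deg -0.1
```

View pics/w6.png

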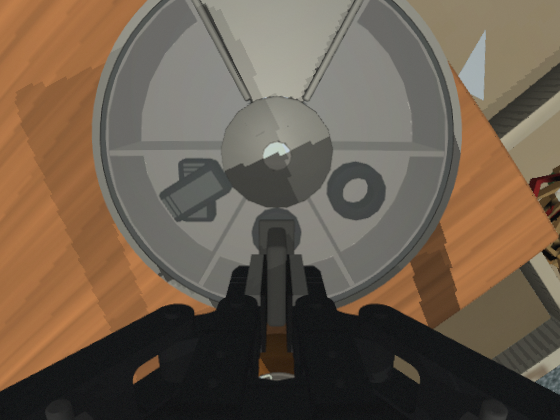

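The wrist view now shows solid wedge filling the opening, with borders (193,0)-(250,100) and (363,0)-(304,100). The dividers are level at y≈153, and both packs sit in their compartment at (195,190).

```bash
python3 - <<'E'
from h import *
w=cam('wrist')
Z=lambda u,v,z:ray(w,[[u,v]],z)[0,:2]
A=lambda p,q:round(np.degrees(np.arctan2(*(q-p)[::-1])),2)
d=A(Z(110,153,.126),Z(445,153,.126));print('box yaw',d+90)
L=[A(Z(250,100,.131),Z(193,0,.131)),A(Z(304,100,.131),Z(363,0,.131))];print('open',L,np.mean(L))
E
python3 -m jog '{"linear":[[0,0,0],[0,0,0],[0,0,0],[0,0,-0.05],[0,0,-0.15],[0,0,-0.2],[0,0,-0.2],[0,0,-0.2]],"roll":[0,0,0,0,0,0,0,0]}' 0.5 | head -4
python3 - <<'E'
from h import *
w=cam('wrist');save(w,'w7.png')
go([.543,-.01,.3],-115.5)
E
```

```text
box yaw -25.61
open [np.float64(3.89), np.float64(-55.94)] -26.025
time: 21.12
tool_pos: [0.4993, 0.0116, 0.4359]
eef_rot: [[0.902, -0.431, -0.002], [-0.431, -0.902, 0.0], [-0.002, 0.0, -1.0]]
force: [-0.3, -0.3, -0.2]
pos [0.4992 0.0117 0.4353] yaw -115.54 F [-0.2  0.6 -0.1] t 21.175 q6 107.8
linear [0.082  0.0009 0.2253] roll -0.001 total deg -0.0
```

View pics/w7.png

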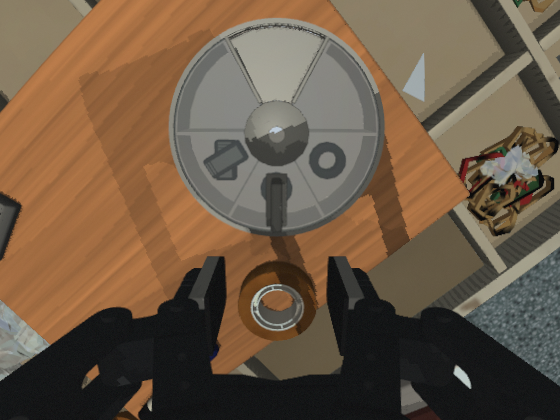

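The lid is closed: the opening at (278,60) lies over the wedge, both packs are inside at (227,158), and the gripper is clear of everything. Handing in.

```bash
python3 -c "
from station import env
print(env.finish_job())"
```

```text
the job is handed in; nothing more can be done
None
```

The loose blade pack is in the compartment with the stored one, the lid is closed over the solid wedge (within about half a degree by the wrist camera), and the calculator, tape roll and marker were left untouched; I handed the job in at about 21 s, and the interface returned no verdict.

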